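Sort the packing bench's leftovers into their trays

ROBOT

A 6-joint arm with a two-finger parallel gripper is mounted at the origin on a cart in front of the work surface, level with it; the furniture and walls round the work are solid. World frame = base frame: x ahead of the robot, y to its left, z up, the work surface at z = 0. Lengths are in m, angles in rad, forces in N, time in s.
With the tool pointing down it reaches from about 0.4 to 0.925 m from the base axis. Payload 12.5 kg.
Tool frame: the origin (TCP) lies midway between the tips of the shut fingers; the grasp point (between the pads) lies 19 mm behind it; z points along the fingers, x is the direction in which the jaws open and shut, and the axes are right-handed (so a half turn about z gives the same grasp; the last joint's range is limited). The gripper opens to 95 mm and grips with 3 to 60 N. Pads are 20 mm wide; open, the fingers measure 119 mm over their backs; the gripper's body (75 mm by 180 mm) begins 59 mm behind the grasp point.
Start: joints at [-1.438, 0.491, 1.559, -0, 1.092, -0.106], TCP at [0.148, -0.607, 0.215] pointing down, gripper open.
Joint ranges: [-3.1, 3.1], [-0.84, 2.19], [0.05, 2.79], [-1.13, 4.28], [0.06, 2.93], [-2.69, 2.69]. Speed limits (rad/s): [2.22, 2.22, 2.79, 3.14, 3.14, 3.14].

INTERFACE

Orientations are given as a 3x3 rotation matrix whose columns are the frame's x, y, z axes.
In Python, from cell import robot gives the robot as it stands. Calls block until the motion is done:
- robot.move_to(position, orientation): joint-space move of the TCP to a pose.
- robot.servo_line(position, max_speed=0.15, rot=None, threshold=None): straight line of the TCP; rot=None keeps the orientation; max_speed is the mean speed in m/s. With threshold (N) it stops when the force on the tool has changed by that much, and returns True; else False.
- robot.move_j(angles): joint-space move.
- robot.set_gripper(opening, f_grip=None): finger opening in m; f_grip is the grip in N (None keeps the last); returns when the fingers have stopped.
- robot.dwell(seconds).
- robot.ik(position, orientation): joint angles nearest the present ones, or None.
- robot.read_state(): the state.
- robot.snapshot(name): name is "side" or "top" or "wrist"; returns the picture (384x512x3 uint8, blue, green, red); there is no depth.
- robot.camera_model(name): a dict with "mtx" (3x3 intrinsics, pixels), "R" (3x3) and "t" (3): a world point X has camera coordinates R X + t. Camera axes: x right, y down, z forward; pixel columns grow to the right and rows downward; lengths in m; the calibration is good to about 2 mm. A picture is of the moment at which its call begins: read the wrist's pose just before it. camera_model takes no time and is no camera call; for the wrist camera it gives the pose at the moment of the call.
A pose or a line that the arm cannot do raises robot.IKError and nothing moves.
- robot.hand_in(): hands the job in, once; it reports no verdict.
Trained networks look in the newest picture that a camera, given by its name, has taken for a name from the list of things; names that differ only in an ending like _2 or _b are one class to them, and where a whole thing is asked for, a point or a joint stands for the part that bears it (a point fixed in the world has none). Each returns a list of dicts, best first, with "confidence" (0 to 1); they miss things now and then, are a little off and sometimes report something else, mostly with a low value. They report only what shows in the picture. A call takes as long as a camera call. They do not tell look-alikes from the thing itself.
- robot.outline_of(camera, query): "region" (384x512 bool, what is visible of it) and "box" ([left, top, right, bottom] in pixels, round what is visible of it).
The state is a dict: "clock": time; "q": joint angles; "qvel": joint speeds; "joint_efforts": joint torques, N m; "tcp_pos": TCP position; "orientation": TCP orientation; "force": force on the tool from outside, world axes, zero at the start; "moment": the same for the moment, N m; "grip_width": finger opening in m.
Only numpy, scipy, OpenCV 4.12 (cv2) and the standard library are available. Lean on these libraries where they do the work, as an engineer would, in place of code of your own. Each camera call takes 0.05 s, during which the arm holds its last target.

TASK

Clear up the packing bench: stand the blue-capped vial upright in the blue tray and the orange-capped vial upright in the orange tray, lay the battery and the finger scanner side by side flat on the floor of the white tray, and lay the red-capped marker down in the black pen trough. Leave the roll of labels standing where it is.

Things in the scene. Friction and masses are not known exactly. Their poses are not given: they have to be found in the camera images.
- blue_vial_mid (a point): amber glass vial with a BLUE cap, standing upright, 20 mm diameter, 46 mm tall; point at its centre half-way up; z up the vial
- orange_vial_mid (a point): amber glass vial with an ORANGE cap, standing upright, 20 mm diameter, 46 mm tall; point at its centre half-way up; z up the vial
- cell_mid (a point): AA battery, green with a light end, lying down, 14 mm diameter, 50 mm long along its y axis, does not roll; point at its centre
- finger_scanner_mid (a point): small black finger barcode scanner with an orange button, 49 mm long (x) by 29 mm wide across its body (y; 33 mm with the button) and 21 mm high, lying flat; point at its centre; grasp it across the 29 mm width
- red_marker_mid (a point): white felt marker with a RED cap, lying down, 17 mm barrel, 136 mm long along its y axis, does not roll; point at its centre
- blue_tray: fixed BLUE plastic tray, 84 x 84 mm outside, 76 x 76 mm inside; open on top, walls 4 mm thick and 12 mm high, floor 4 mm thick, a small flat tab on the rim of its -x side. Origin: centre of the underside; x and y along its sides, z up. For blue-capped vials
- orange_tray: fixed ORANGE plastic tray, 84 x 84 mm outside, 76 x 76 mm inside; open on top, walls 4 mm thick and 12 mm high, floor 4 mm thick, a small flat tab on the rim of its -x side. Origin: centre of the underside; x and y along its sides, z up. For orange-capped vials
- white_tray: fixed WHITE plastic tray, 90 mm (x) by 112 mm (y) outside, 82 x 104 mm inside; open on top, walls 4 mm thick and 12 mm high, floor 4 mm thick, a small flat tab on the rim of its -x side. Origin: centre of the underside; x and y along its sides, z up. For battery and scanner, which fit side by side, each lying along x, one in the +y half and one in the -y half
- pen_trough: fixed narrow BLACK pen trough, 44 mm (x) by 168 mm (y) outside, 36 x 160 mm inside; walls 4 mm thick and 10 mm high, floor 4 mm thick; the long walls are missing over the middle 56 mm, so that fingers can pass. Origin: centre of the underside; y along the trough, z up
- labels_mid (a point): loose white roll of labels standing on end among the things, 63 mm diameter, 50 mm tall; point at its centre; a bystander, to be left where it stands
Things that resemble listed ones, but are neither listed nor needed, are in the scene too. Leave any pink or purple look-alike of the part that bears blue_vial_mid alone.

How it is judged:
By the outcome, as a careful person would: the job done as asked, in the order asked, and still so for the second after the job is handed in, with the robot touching nothing.
It also fails if it takes over 112 s, if anything falls off the work surface, if the arm or the gripper's body presses on something with over 40 N, if the wrist force passes 120 N, or if a joint passes its speed limit or range.

## Working session

There is one attempt and no reset: what is moved stays moved. The work goes in short steps, each a Python script; the robot and the scene stay as the last script left them, time stands still between calls to the robot, and variables do not carry over. Pictures are saved under pics/ and viewed, and the job is handed in when it is done.

```bash
ls; mkdir -p pics
python3 - <<'E'
from cell import robot
import cv2
print(robot.read_state())
for n in ("side","top","wrist"):
    im=robot.snapshot(n); cv2.imwrite(f"pics/a_{n}.png",im); 
    c=robot.camera_model(n); print(n,c)
E
```

```text
pics
{'clock': 0.0, 'q': array([-1.43756504e+00,  4.91521814e-01,  1.55946929e+00, -2.90979959e-05,
        1.09169305e+00, -1.05578315e-01]), 'qvel': array([-0.00034069, -0.00146901,  0.00030487, -0.0001874 , -0.00164242,
       -0.00049376]), 'joint_efforts': array([-1.72596232e-03, -6.12640929e+01, -2.58180732e+01,  6.91158953e-02,
        4.81130148e-02, -8.27337567e-05]), 'tcp_pos': array([ 0.1478359 , -0.60700316,  0.21407837]), 'orientation': array([[ 2.36559137e-01, -9.71617078e-01, -1.70585765e-04],
       [-9.71616483e-01, -2.36559181e-01,  1.07840187e-03],
       [-1.08814730e-03, -8.93618745e-05, -9.99999404e-01]]), 'force': array([ 0.20082293,  0.13699091, -0.11916074]), 'moment': array([ 0.03566572, -0.02076311,  0.06487916]), 'grip_width': 0.09520429921461841}
side {'mtx': array([[479.88548348,   0.        , 261.03880629],
       [  0.        , 479.88548348, 191.70946158],
       [  0.        ,   0.        ,   1.        ]]), 'R': array([[-0.93884962, -0.34430711,  0.00374371],
       [-0.19896618,  0.53359918, -0.82200023],
       [ 0.28102288, -0.77247947, -0.56947485]]), 't': array([0.41962782, 0.21414093, 0.83036648])}
top {'mtx': array([[395.52789943,   0.        , 251.61256133],
       [  0.        , 395.52789943, 187.51800294],
       [  0.        ,   0.        ,   1.        ]]), 'R': array([[-0.02530932, -0.99916153,  0.03218201],
       [-0.98239345,  0.01889803, -0.18586548],
       [ 0.18510146, -0.03631952, -0.98204803]]), 't': array([-0.12567934,  0.53588529,  0.87135618])}
wrist {'mtx': array([[318.72889154,   0.        , 258.11758517],
       [  0.        , 318.72889154, 186.46941213],
       [  0.        ,   0.        ,   1.        ]]), 'R': array([[ 0.23738882, -0.97141415, -0.00104746],
       [-0.93807485, -0.22952136,  0.25949088],
       [-0.25231353, -0.06061764, -0.96574499]]), 't': array([-0.62428718, -0.02850441,  0.39023579])}
```

View pics/a_top.png

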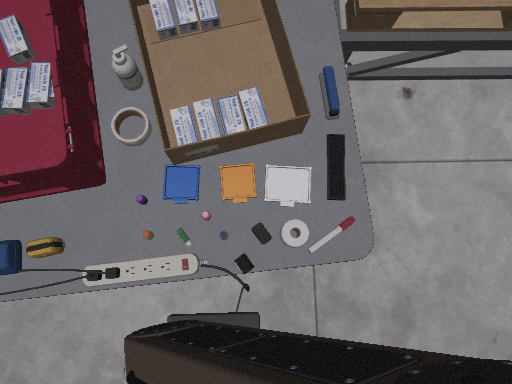

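View pics/a_side.png

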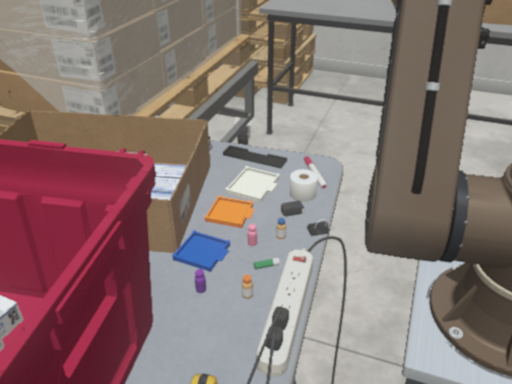

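View pics/a_wrist.png

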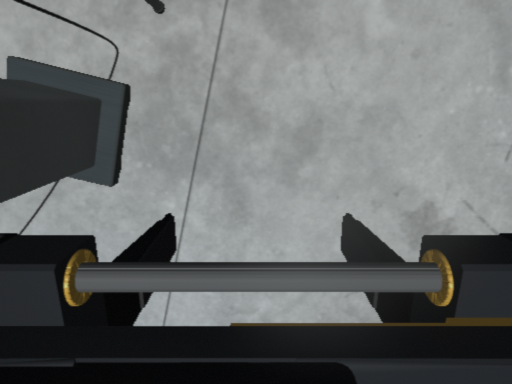

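The top view (512x384) shows blue, orange and white trays at (182,183), (239,181) and (288,184), and the pen trough at (336,167). The blue vial is at (223,235), the orange vial at (147,234), and the pink and purple look-alikes at (206,215) and (140,199). The battery is at (184,237), the scanner at about (261,233), the roll at (295,233) and the marker at (331,234). A second black item is at (244,264). The side view agrees with this layout.

```bash
cat > h.py <<'E'
import numpy as np, cv2
from cell import robot
def ray_plane(cam,uv,z):
    K,R,t=cam["mtx"],np.array(cam["R"]),np.array(cam["t"])
    d=R.T@np.linalg.inv(K)@np.array([uv[0],uv[1],1.]); C=-R.T@t
    return C+d*(z-C[2])/d[2]
def proj(cam,X):
    p=cam["mtx"]@(np.array(cam["R"])@np.array(X)+np.array(cam["t"])); return p[:2]/p[2]
def tri(cams,uvs):
    P=[c["mtx"]@np.c_[c["R"],c["t"]] for c in cams]
    X=cv2.triangulatePoints(P[0],P[1],np.float64(uvs[0]),np.float64(uvs[1])).ravel(); return X[:3]/X[3]
NAMES=["blue_vial_mid","orange_vial_mid","cell_mid","finger_scanner_mid","red_marker_mid","blue_tray","orange_tray","white_tray","pen_trough","labels_mid"]
E
python3 - <<'E'
from h import *
ims={}
for cn in ("top","side"):
    im=cv2.imread(f"pics/a_{cn}.png"); 
    cam=robot.camera_model(cn)
    vis=im.copy()
    for n in NAMES:
        for r in robot.outline_of(cn,n)[:4]:
            m=r["region"].astype(np.uint8)
            if r["confidence"]<.3: continue
            ys,xs=np.nonzero(m); c=(xs.mean(),ys.mean())
            rc=cv2.minAreaRect(np.c_[xs,ys].astype(np.float32))
            print(cn,n,round(r["confidence"],2),np.round(c,1),[int(b) for b in r["box"]],np.round(ray_plane(cam,c,.01),3), np.round(rc[1],1),round(rc[2]))
            cs,_=cv2.findContours(m,0,2); cv2.drawContours(vis,cs,-1,(0,255,255),1)
    v=vis[120:300,100:390] if cn=="top" else vis[120:330,140:370]
    cv2.imwrite(f"pics/b_{cn}.png",cv2.resize(v,None,fx=2.7,fy=2.7,interpolation=cv2.INTER_CUBIC))
E
```

```text
top blue_vial_mid 0.55 [206.  215.5] [202, 211, 210, 221] [ 0.475 -0.028  0.01 ] [9. 8.] 90
top blue_vial_mid 0.39 [223.2 235. ] [218, 232, 226, 240] [ 0.427 -0.069  0.01 ] [7.8 7.8] 45
top orange_vial_mid 0.51 [148.  234.7] [144, 229, 156, 237] [0.432 0.109 0.01 ] [ 8. 11.] 90
top cell_mid 0.43 [184. 237.] [178, 230, 192, 246] [0.425 0.024 0.01 ] [20.8  6. ] 53
top red_marker_mid 0.88 [331.  234.4] [307, 215, 354, 254] [ 0.422 -0.327  0.01 ] [ 7.1 56. ] 54
top blue_tray 0.72 [180.6 183.2] [162, 164, 198, 203] [0.555 0.034 0.01 ] [36.1 38.9] 3
top blue_tray 0.6 [335.3 167.1] [326, 131, 346, 201] [ 0.589 -0.349  0.01 ] [66. 20.] 90
top orange_tray 0.69 [237.6 181.9] [219, 163, 259, 201] [ 0.555 -0.105  0.01 ] [38.7 34.4] 85
top white_tray 0.69 [287.7 184.4] [265, 165, 310, 209] [ 0.547 -0.228  0.01 ] [45.5 39.4] 4
top white_tray 0.47 [223.1 234.9] [217, 230, 228, 238] [ 0.427 -0.068  0.01 ] [8. 8.] 90
top white_tray 0.31 [331.8 233.8] [309, 216, 357, 252] [ 0.424 -0.329  0.01 ] [ 7.2 55.2] 53
top pen_trough 0.77 [335.5 166.6] [326, 131, 344, 200] [ 0.59  -0.349  0.01 ] [65. 19.] 90
to
[... 986 characters left out ...]
25, 187] [ 0.42  -0.321  0.01 ] [36.   7.4] 59
side blue_tray 0.55 [202.2 250.5] [172, 226, 231, 268] [0.556 0.04  0.01 ] [53.4 35.6] 16
side orange_tray 0.85 [229.8 211.3] [206, 196, 251, 226] [ 0.556 -0.098  0.01 ] [46.  28.4] 11
side orange_tray 0.75 [292.  207.8] [281, 199, 305, 218] [ 0.431 -0.158  0.01 ] [13.8 22.4] 81
side orange_tray 0.55 [254.8 156.3] [226, 148, 286, 168] [ 0.589 -0.34   0.01 ] [62.3 12.1] 12
side white_tray 0.8 [252.9 183.9] [225, 164, 278, 199] [ 0.547 -0.217  0.01 ] [48.7 32. ] 16
side pen_trough 0.78 [256.2 156.6] [224, 144, 285, 168] [ 0.585 -0.339  0.01 ] [63.5 12.3] 13
side labels_mid 0.91 [303.5 184.9] [291, 168, 319, 205] [ 0.433 -0.255  0.01 ] [32. 27.] 90
```

View pics/b_top.png

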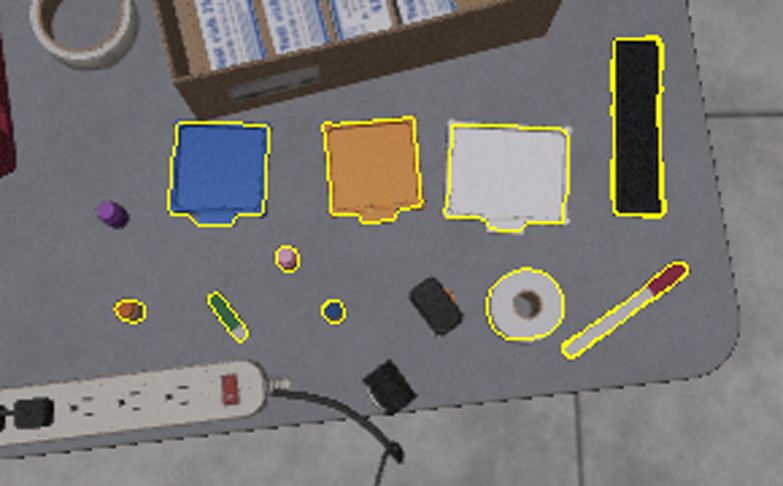

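View pics/b_side.png

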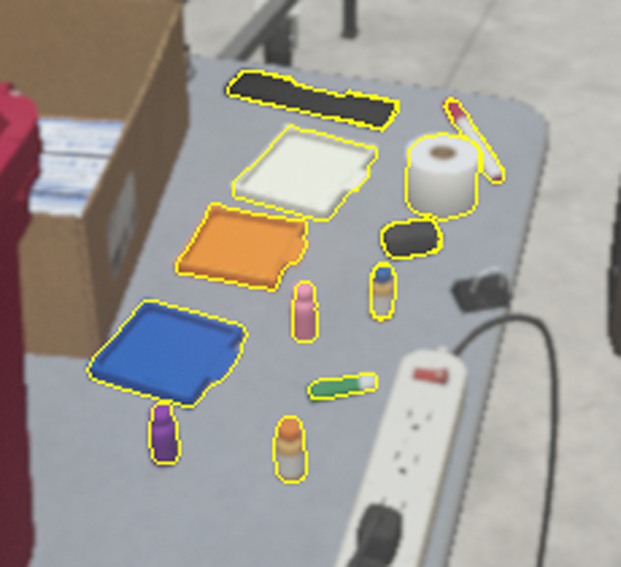

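```bash
cat >> h.py <<'E'
def down(yaw):
    "tool z down, tool x (jaw axis) at yaw in world xy"
    c,s=np.cos(yaw),np.sin(yaw)
    return np.array([[c,s,0],[s,-c,0],[0,0,-1.]])
E
python3 - <<'E'
from h import *
s=robot.read_state(); c=robot.camera_model("wrist")
C=-c["R"].T@c["t"]; print("cam in tool",s["orientation"].T@(C-s["tcp_pos"]), "R tool->cam",c["R"]@s["orientation"])
for yaw in (-np.pi/2,np.pi/2,0,np.pi):
  for p in ([.42,0.03,.3],[.45,-.25,.3],[.55,0.03,.3],[.55,-.25,.3]):
    q=robot.ik(p,down(yaw)); print(round(yaw,2),p,None if q is None else np.round(q,2))
E
```

```text
cam in tool [-0.00034473 -0.07424712 -0.16938576] R tool->cam [[ 9.99999609e-01 -8.48336630e-04  2.48328051e-04]
 [ 8.83718188e-04  9.65718879e-01 -2.59588649e-01]
 [-1.95965275e-05  2.59588767e-01  9.65719251e-01]]
-1.57 [0.42, 0.03, 0.3] [-0.09  0.1   1.89 -0.    1.15  1.48]
-1.57 [0.45, -0.25, 0.3] [-0.64  0.25  1.7  -0.    1.19  0.94]
-1.57 [0.55, 0.03, 0.3] [-0.07  0.31  1.62 -0.    1.21  1.51]
-1.57 [0.55, -0.25, 0.3] [-0.54  0.39  1.49 -0.    1.26  1.03]
1.57 [0.42, 0.03, 0.3] [-0.09  0.1   1.89 -0.    1.15 -1.66]
1.57 [0.45, -0.25, 0.3] [-0.64  0.25  1.7  -0.    1.19 -2.21]
1.57 [0.55, 0.03, 0.3] [-0.07  0.31  1.62 -0.    1.21 -1.64]
1.57 [0.55, -0.25, 0.3] [-0.54  0.39  1.49 -0.    1.26 -2.11]
0 [0.42, 0.03, 0.3] [-0.09  0.1   1.89 -0.    1.15 -0.09]
0 [0.45, -0.25, 0.3] [-0.64  0.25  1.7  -0.    1.19 -0.64]
0 [0.55, 0.03, 0.3] [-0.07  0.31  1.62 -0.    1.21 -0.07]
0 [0.55, -0.25, 0.3] [-0.54  0.39  1.49 -0.    1.26 -0.54]
3.14 [0.42, 0.03, 0.3] None
3.14 [0.45, -0.25, 0.3] [-0.64  0.25  1.7  -0.    1.19  2.51]
3.14 [0.55, 0.03, 0.3] None
3.14 [0.55, -0.25, 0.3] [-0.54  0.39  1.49 -0.    1.26  2.61]
```

Run:
```python
from h import *
t=robot.camera_model("top")
print("bottom left",ray_plane(t,(172,164),0),"bottom right",ray_plane(t,(300,134),0))
for z in (.1,.15,.2): print(z,ray_plane(t,(165,150),z),ray_plane(t,(306,120),z))
try:
  R=down(-np.pi/2)
  for i,p in enumerate(([.43,-.23,.25],[.43,.02,.25])):
    robot.move_to(p,R); c=robot.camera_model("wrist"); im=robot.snapshot("wrist")
    np.savez(f"cam{i}.npz",**c); cv2.imwrite(f"pics/w{i}.png",im); vis=im.copy()
    for n in NAMES:
        for r in robot.outline_of("wrist",n)[:4]:
            m=r["region"].astype(np.uint8)
            if r["confidence"]<.3: continue
            ys,xs=np.nonzero(m); cc=(xs.mean(),ys.mean())
            rc=cv2.minAreaRect(np.c_[xs,ys].astype(np.float32))
            np.save(f"m{i}_{n}_{int(cc[0])}.npy",m)
            print(i,n,round(r["confidence"],2),np.round(cc,1),[int(b) for b in r["box"]],np.round(ray_plane(c,cc,.01),3), np.round(rc[1],1),round(rc[2]))
            cs,_=cv2.findContours(m,0,2); cv2.drawContours(vis,cs,-1,(0,255,255),1)
    cv2.imwrite(f"pics/wv{i}.png",cv2.resize(vis,None,fx=1.5,fy=1.5))
finally: print(robot.read_state()["clock"])
```

```text
bottom left [0.60598179 0.056583   0.        ] bottom right [ 0.67902539 -0.26624605  0.        ]
0.1 [0.61305615 0.05577967 0.1       ] [ 0.67934226 -0.26480323  0.1       ]
0.15 [0.59844785 0.04648011 0.15      ] [ 0.66087724 -0.25545039  0.15      ]
0.2 [0.58383954 0.03718055 0.2       ] [ 0.64241223 -0.24609754  0.2       ]
0 blue_vial_mid 0.88 [ 92.9 123.5] [75, 113, 107, 132] [ 0.476 -0.021  0.01 ] [18. 31.] 90
0 blue_vial_mid 0.64 [131.2 162.3] [118, 150, 145, 173] [ 0.427 -0.064  0.01 ] [16.1 27.3] 63
0 orange_vial_mid 0.53 [  4.  156.1] [0, 148, 10, 161] [0.435 0.1   0.01 ] [10. 14.] 0
0 cell_mid 0.67 [ 63.3 160.9] [47, 143, 79, 177] [0.428 0.024 0.01 ] [41.7 12. ] 45
0 cell_mid 0.33 [255.9  59.2] [208, 13, 309, 106] [ 0.552 -0.227  0.01 ] [96.6 90.1] 4
0 finger_scanner_mid 0.6 [203.1 158.3] [183, 142, 222, 180] [ 0.432 -0.158  0.01 ] [38.5 25. ] 52
0 red_marker_mid 0.6 [336.3 160.6] [287, 131, 381, 198] [ 0.429 -0.332  0.01 ] [ 15.  108.2] 58
0 blue_tray 0.58 [39.8 51.7] [0, 8, 83, 99] [0.561 0.031 0.01 ] [91.5 76.5] 85
0 orange_tray 0.61 [154.3  51.8] [110, 11, 196, 100] [
[... 516 characters left out ...]
] [319, 152, 338, 173] [ 0.427 -0.071  0.01 ] [21.2 15.6] 45
1 cell_mid 0.56 [254.2 162. ] [241, 145, 268, 180] [0.427 0.025 0.01 ] [38.2 11. ] 53
1 finger_scanner_mid 0.71 [395.8 158.1] [374, 141, 414, 178] [ 0.433 -0.159  0.01 ] [40.7 28.4] 54
1 red_marker_mid 0.74 [497.9 179.4] [477, 165, 511, 194] [ 0.404 -0.297  0.01 ] [13.2 44.2] 58
1 blue_tray 0.63 [247.   51.7] [212, 9, 288, 97] [0.561 0.033 0.01 ] [73.5 86.3] 3
1 orange_tray 0.95 [362.   52.2] [324, 10, 401, 97] [ 0.561 -0.104  0.01 ] [89. 76.] 90
1 white_tray 0.96 [461.1  60.5] [408, 13, 512, 109] [ 0.552 -0.224  0.01 ] [100.9  90.4] 5
1 labels_mid 0.76 [462.8 163.1] [425, 135, 498, 191] [ 0.426 -0.247  0.01 ] [73.7 54.1] 11
4.9583
```

View pics/wv0.png

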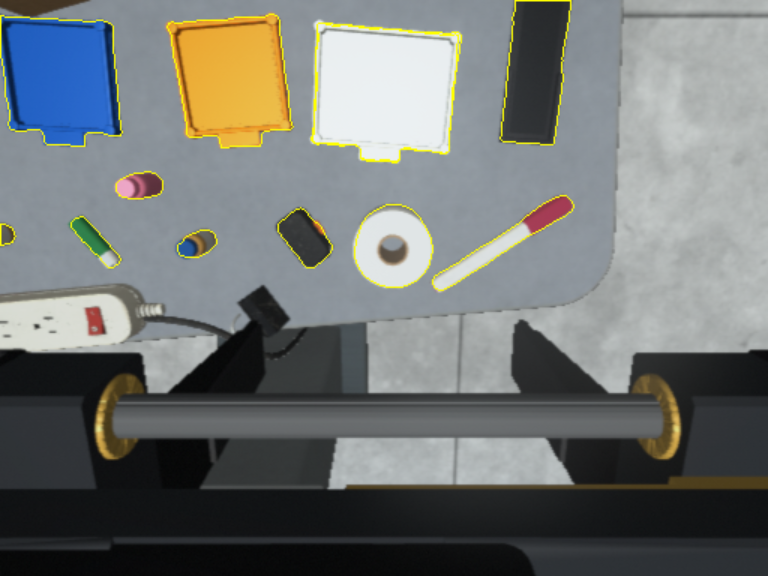

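View pics/wv1.png

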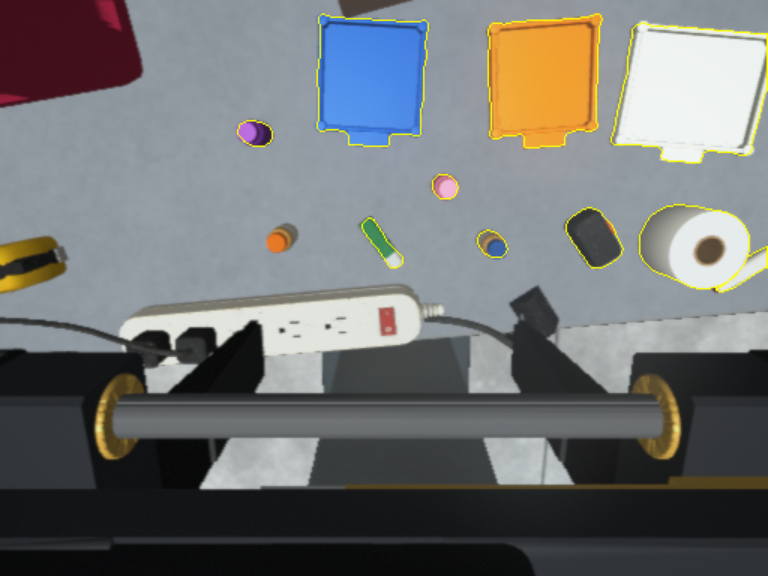

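Both wrist views clearly show the three trays, the trough and all the items. The network outlines sit tightly on them, except that the orange vial (at about (187,159) in native pixels) is missed in view 1. The battery runs diagonally at (254,162), the scanner has its orange button at its upper right, and the marker's red cap points away from the robot. Next I fit the known shapes to the masks.

```bash
cat > fit.py <<'E'
from h import *
from scipy.optimize import minimize
def cyl_up(r,h,z0=0):
    a=np.linspace(0,2*np.pi,40); o=np.c_[r*np.cos(a),r*np.sin(a)]
    return np.vstack([np.c_[o,0*a+z0],np.c_[o,0*a+z0+h]])
def cyl_y(r,L):
    a=np.linspace(0,2*np.pi,24); return np.vstack([np.c_[r*np.cos(a),0*a+s*L/2,r*np.sin(a)+r] for s in(-1,1)])
def box(x,y,z): return np.array([[sx*x/2,sy*y/2,sz*z] for sx in(-1,1) for sy in(-1,1) for sz in (0,1)])
MODEL=dict(blue_vial_mid=cyl_up(.01,.046),orange_vial_mid=cyl_up(.01,.046),cell_mid=cyl_y(.007,.05),
 finger_scanner_mid=box(.049,.029,.021),red_marker_mid=cyl_y(.0085,.136),labels_mid=cyl_up(.0315,.05))
def sil(cam,P,x,y,yaw,S=4):
    c,s=np.cos(yaw),np.sin(yaw)
    W=P@np.array([[c,s,0],[-s,c,0],[0,0,1]])+[x,y,0]
    p=(cam["R"]@W.T).T+cam["t"]; p=(p/p[:,2:])@cam["mtx"].T
    hull=cv2.convexHull(p[:,:2].astype(np.float32))
    m=np.zeros((384*S,512*S),np.uint8)
    cv2.fillPoly(m,[np.round((hull+.5)*S*16-8).astype(np.int32)],1,shift=4); return m
def fit(P,views,x0):
    S=4; B=[(c,cv2.resize(m,None,fx=S,fy=S,interpolation=0)) for c,m in views]
    def cost(v):
        t=0
        for c,m in B:
            s=sil(c,P,*v,S=S); t-= (s&m).sum()/max((s|m).sum(),1)
        return t/len(B)
    sim=[np.array(x0)+d for d in ([0,0,0],[.006,0,0],[0,.006,0],[0,0,.15])]
    r=minimize(cost,x0,method="Nelder-Mead",options=dict(initial_simplex=sim,xatol=1e-4,fatol=1e-4))
    return r.x,-r.fun
E
python3 - <<'E'
from fit import *
c=[dict(np.load(f"cam{i}.npz")) for i in (0,1)]
L=lambda i,n,u:(c[i],np.load(f"m{i}_{n}_{u}.npy"))
jobs={"blue_vial_mid":([(0,131),(1,327)],[.427,-.067,0]),
"cell_mid":([(0,63),(1,254)],[.427,.024,-2.4]),"finger_scanner_mid":([(0,203),(1,395)],[.432,-.158,.7]),
"red_marker_mid":([(0,336)],[.429,-.332,-.9]),"labels_mid":([(0,261),(1,462)],[.427,-.24,0])}
for n,(vs,x0) in jobs.items():
    V=[L(i,n,u) for i,u in vs]
    for k in range(len(V)+ (len(V)>1)):
        vv=V if k==len(V) or len(V)==1 else [V[k]]
        best=max((fit(MODEL[n],vv,[x0[0],x0[1],yw]) for yw in ([x0[2]] if "vial" in n or "lab" in n else [x0[2],-x0[2]])),key=lambda r:r[1])
        print(n,"both" if vv is V else k,np.round(best[0],4),round(best[1],3))
pts={"blue":(1,[(321,15),(428,22),(421,135),(319,130)]),"orange1":(1,[(488,25),(601,16),(598,129),(492,137)]),
"orange0":(0,[(168,25),(279,16),(292,129),(189,137)]),"blue0":(0,[(2,18),(110,23),(121,136),(14,130)]),"white":(0,[(317,22),(461,35),(448,152),(313,141)])}
for n,(i,p) in pts.items():
    w=np.array([ray_plane(c[i],np.array(q)/1.5-.17,.014)[:2] for q in p])
    d=w-np.roll(w,-1,0)
    # +x side is image top ; tray x axis: from bottom mid to top mid
    ax=(w[0]+w[1]-w[2]-w[3]); print(n,np.round(w.mean(0),4),"sides",np.round(np.linalg.norm(d,axis=1),4),"yaw",round(np.arctan2(ax[1],ax[0]),3))
for i,q in ((0,(500,142)),(0,(555,144)),(0,(514,0)),(0,(571,0))): print("trough",np.round(ray_plane(c[i],np.array(q)/1.5-.17,.01),4))
t=robot.camera_model("top")
for q in [(613,38),(663,38),(663,215),(612,215)]: print("trough top",np.round(ray_plane(t,np.array(q)/2.7+[100,120]-np.array([.3,.3]),.01),4))
E
```

```text
blue_vial_mid 0 [ 0.4299 -0.0722  0.0838] 0.811
blue_vial_mid 1 [ 0.4312 -0.0657  0.0559] 0.783
blue_vial_mid both [ 0.4285 -0.0688  0.1084] 0.781
cell_mid 0 [ 0.427   0.0249 -0.9371] 0.915
cell_mid 1 [0.4274 0.0255 2.1962] 0.883
cell_mid both [ 0.427  0.025 -0.932] 0.896
finger_scanner_mid 0 [ 0.4323 -0.1591  0.6439] 0.882
finger_scanner_mid 1 [ 0.4327 -0.158   0.6682] 0.902
finger_scanner_mid both [ 0.432  -0.1587  0.6658] 0.885
red_marker_mid both [ 0.4259 -0.3282  0.6002] 0.891
labels_mid 0 [ 0.4291 -0.2345  0.1102] 0.925
labels_mid 1 [ 0.4294 -0.2335 -0.1184] 0.978
labels_mid both [ 0.4294 -0.2339 -0.1415] 0.949
blue [0.5611 0.0321] sides [0.082  0.0831 0.0828 0.0841] yaw -0.05
orange1 [ 0.5603 -0.1038] sides [0.0863 0.0828 0.0857 0.0828] yaw 0.091
orange0 [ 0.5597 -0.1074] sides [0.0858 0.0826 0.0843 0.0828] yaw 0.078
blue0 [0.5596 0.0268] sides [0.0822 0.0831 0.0861 0.0822] yaw -0.066
white [ 0.5516 -0.2279] sides [0.1111 0.0875 0.1106 0.0879] yaw -0.078
trough [ 0.5116 -0.3225  0.01  ]
trough [ 0.51   -0.3679  0.01  ]
trough [ 0.6161 -0.3268  0.01  ]
trough [ 0.6161 -0.3705  0.01  ]
trough top [ 0.6753 -0.3324  0.01  ]
trough top [ 0.6746 -0.3796  0.01  ]
trough top [ 0.5071 -0.3679  0.01  ]
trough top [ 0.508  -0.3213  0.01  ]
```

Fits from the two views agree to within a few mm, and the tray sides come out at 82–88 mm against 84–90, so the measurements hold. I start with the blue vial.

```bash
cat >> h.py <<'E'
def pick(x,y,z,yaw,opening,f,zup=.14):
    R=down(yaw)
    robot.set_gripper(opening)
    robot.move_to([x,y,zup],R)
    robot.servo_line([x,y,z],max_speed=.12)
    robot.set_gripper(0.0,f_grip=f)
    print("grip",round(robot.read_state()["grip_width"],4),"clock",robot.read_state()["clock"])
    robot.servo_line([x,y,zup],max_speed=.15)
    s=robot.read_state();print("lifted grip",round(s["grip_width"],4),"F",np.round(s["force"],1))
def place(x,y,z,yaw,opening,zup=.14):
    R=down(yaw)
    robot.move_to([x,y,zup],R)
    robot.servo_line([x,y,z+.02],max_speed=.15)
    robot.servo_line([x,y,z],max_speed=.04)
    s=robot.read_state();print("down at",np.round(s["tcp_pos"],4),"F",np.round(s["force"],1))
    robot.set_gripper(opening)
    robot.servo_line([x,y,zup],max_speed=.15)
    s=robot.read_state();print("clock",s["clock"])
E
python3 - <<'E'
from h import *
y=np.pi/2
pick(.430,-.069,.006,y,.06,20)
place(.5600,.0295,.0105,y,.036)
robot.move_to([.53,.07,.25],down(y))
im=robot.snapshot("wrist"); c=robot.camera_model("wrist"); np.savez("cam2.npz",**c)
for n in ("orange_vial_mid","blue_vial_mid"):
    for r in robot.outline_of("wrist",n):
        ys,xs=np.nonzero(r["region"]); print(n,r["confidence"],xs.mean(),ys.mean()); np.save(f"m2_{n}_{int(xs.mean())}.npy",r["region"].astype(np.uint8))
cv2.imwrite("pics/c1.png",im)
cv2.imwrite("pics/c1_side.png",robot.snapshot("side"))
E
```

```text
grip 0.0201 clock 10.5417
lifted grip 0.0201 F [-0.7 -0.1 -0. ]
down at [0.5599 0.0295 0.0102] F [ 0.3 -0.8 -1.3]
clock 15.3667
orange_vial_mid 0.59 290.68888888888887 80.04074074074074
blue_vial_mid 0.84 302.209219858156 150.5744680851064
blue_vial_mid 0.69 226.62142857142857 182.11428571428573
blue_vial_mid 0.61 178.43343653250773 116.60061919504643
```

View pics/c1.png

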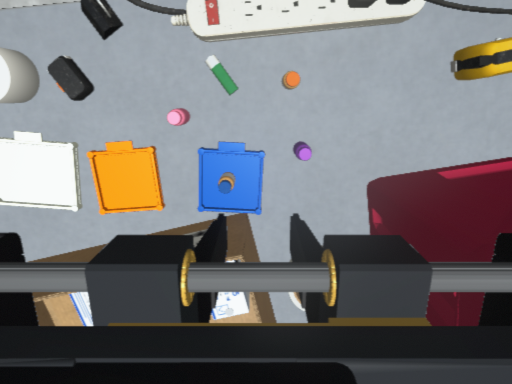

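View pics/c1_side.png

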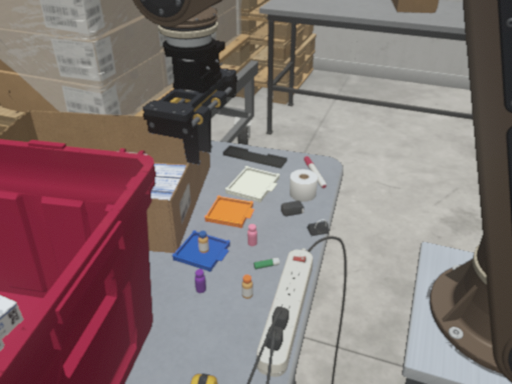

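The wrist view shows the blue vial upright near the middle of the blue tray (227,182), and the side view confirms it at (203,243). The orange vial stands at (291,80). Orange is next, then the battery.

Run:
```python
from fit import *
import glob
c=dict(np.load("cam2.npz")); m=np.load(glob.glob("m2_orange*")[0])
c0=ray_plane(c,(290.7,80),.025); v,s=fit(MODEL["orange_vial_mid"],[(c,m)],[c0[0],c0[1],0]); print(np.round(v,4),s)
assert abs(v[0]-.433)<.012 and abs(v[1]-.102)<.012
y=np.pi/2
pick(v[0],v[1],.006,y,.06,20)
place(.5595,-.1055,.0105,y,.036)
pick(.427,.025,.004,-.932+np.pi,.04,20)
cv2.imwrite("pics/d_side.png",robot.snapshot("side")); cv2.imwrite("pics/d_top.png",robot.snapshot("top"))
```

```text
[0.4349 0.1079 0.0814] 0.8347187318770539
grip 0.0198 clock 19.4083
lifted grip 0.0198 F [ 0.  -0.4 -1.1]
down at [ 0.5594 -0.1055  0.0102] F [-0.1  0.3  1.2]
clock 24.5167
grip 0.0143 clock 27.4583
lifted grip 0.0142 F [ 0.4 -0.7 -0.2]
```

View pics/d_side.png

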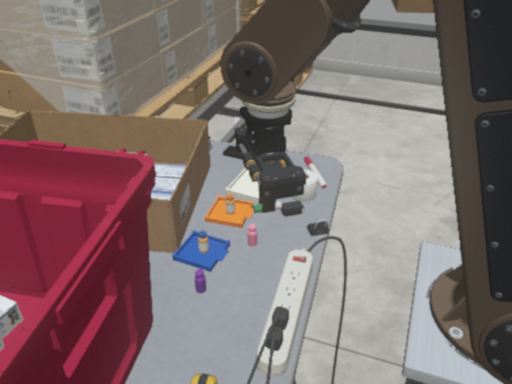

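Both vials stand in their trays at (203,243) and (230,206), and the battery is gripped at 14.2 mm wide. I place it in the +y half, then pick up the scanner.

Run:
```python
from h import *
ty=-.078; T=np.array([.5520,-.226]); yv=np.array([-np.sin(ty),np.cos(ty)])
p=T+.025*yv
place(p[0],p[1],.0085,ty+np.pi/2,.022)
robot.move_to([.53,-.15,.25],down(np.pi/2))
im=robot.snapshot("wrist"); c=robot.camera_model("wrist"); np.savez("cam3.npz",**c)
for n in ("finger_scanner_mid","cell_mid","white_tray"):
    for r in robot.outline_of("wrist",n):
        ys,xs=np.nonzero(r["region"]); print(n,r["confidence"],xs.mean(),ys.mean(),np.round(ray_plane(c,(xs.mean(),ys.mean()),.011),4)); np.save(f"m3_{n}_{int(xs.mean())}.npy",r["region"].astype(np.uint8))
cv2.imwrite("pics/e1.png",cv2.resize(im,None,fx=1.5,fy=1.5))
```

```text
down at [ 0.5538 -0.201   0.0082] F [ 0.  -0.6  0.1]
clock 32.625
finger_scanner_mid 0.61 250.54971319311665 77.90057361376672 [ 0.4311 -0.1583  0.011 ]
finger_scanner_mid 0.58 219.5011655011655 176.44988344988346 [ 0.5538 -0.1997  0.011 ]
cell_mid 0.67 219.45023696682463 175.86729857819904 [ 0.553  -0.1997  0.011 ]
white_tray 0.97 197.9267256637168 171.17026548672567 [ 0.5467 -0.2276  0.011 ]
```

View pics/e1.png

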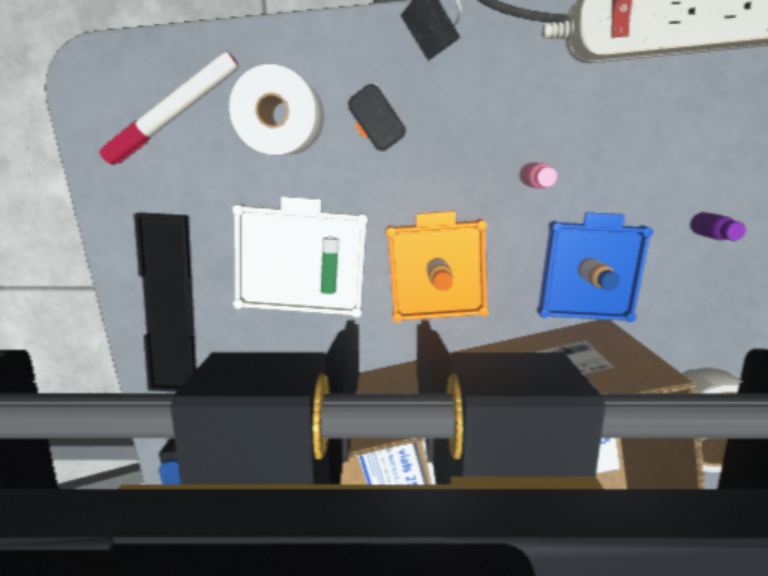

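The view shows the battery lying flat in the +y half of the white tray along x (1.5x pixels (329,265)), and both vials upright. The scanner is undisturbed at (377,118), with its button toward -y.

Run:
```python
from h import *
c=dict(np.load("cam3.npz"))
w=np.array([ray_plane(c,np.array(q)/1.5-.17,.01)[:2] for q in [(136,213),(187,213),(196,387),(148,390)]]); 
ax=w[2]+w[3]-w[0]-w[1]; print("trough",w.mean(0),np.linalg.norm(w-np.roll(w,-1,0),axis=1),"ang",np.arctan2(ax[1],ax[0]))
w=np.array([ray_plane(c,np.array(q)/1.5-.17,.014)[:2] for q in [(235,207),(366,214),(360,317),(236,308)]]); 
ax=w[2]+w[3]-w[0]-w[1]; print("white",w.mean(0),np.linalg.norm(w-np.roll(w,-1,0),axis=1),"ang",np.arctan2(ax[1],ax[0]))
ty=-.078; T=np.array([.5520,-.226]); yv=np.array([-np.sin(ty),np.cos(ty)])
pick(.432,-.1585,.009,-.905,.052,20)
g=robot.read_state()["grip_width"]
p=T-.020*yv
place(p[0],p[1],.0137,ty-np.pi/2,g+.006)
# look: yaw -pi/2 camera on far side
robot.move_to([.50,-.30,.25],down(np.pi/2))
im=robot.snapshot("wrist"); c=robot.camera_model("wrist"); np.savez("cam4.npz",**c)
for n in ("red_marker_mid","finger_scanner_mid","pen_trough"):
    for r in robot.outline_of("wrist",n):
        ys,xs=np.nonzero(r["region"]); print(n,r["confidence"],xs.mean(),ys.mean(),np.round(ray_plane(c,(xs.mean(),ys.mean()),.01),4)); np.save(f"m4_{n}_{int(xs.mean())}.npy",r["region"].astype(np.uint8))
cv2.imwrite("pics/f1.png",cv2.resize(im,None,fx=1.5,fy=1.5))
```

```text
trough [ 0.59111916 -0.34665657] [0.043431   0.16362661 0.04564182 0.1668486 ] ang -0.062076516796335884
white [ 0.55133845 -0.2253985 ] [0.11026307 0.09221469 0.11050612 0.08961136] ang -0.0705358718500684
grip 0.0284 clock 37.9083
lifted grip 0.0289 F [ 0.5  0.1 -0.4]
down at [ 0.5504 -0.2459  0.0134] F [-0.   0.5 -0.1]
clock 42.55
red_marker_mid 0.89 236.27004797806717 97.86223440712817 [ 0.425  -0.3262  0.01  ]
finger_scanner_mid 0.62 299.37868480725626 195.41496598639455 [ 0.5509 -0.2437  0.01  ]
finger_scanner_mid 0.32 503.69747899159665 202.23529411764707 [0.5604 0.0322 0.01  ]
pen_trough 0.87 224.36219401631914 200.44650951949228 [ 0.5581 -0.3445  0.01  ]
```

View pics/f1.png

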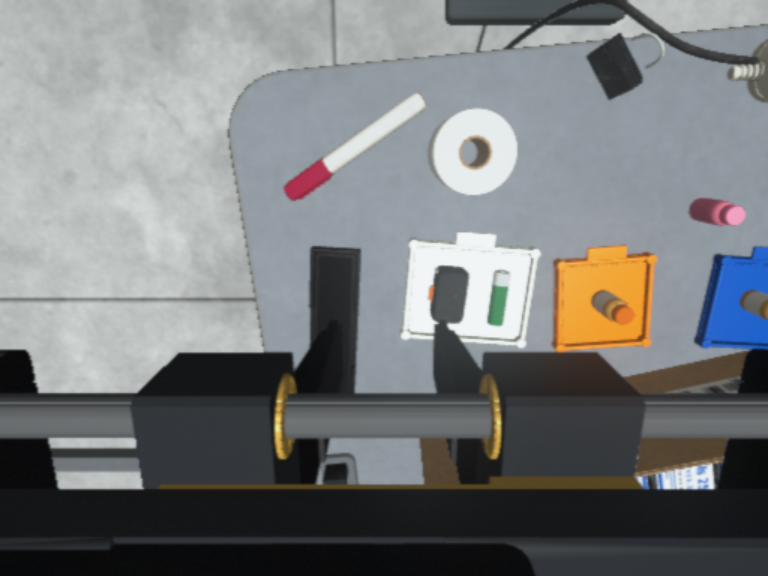

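The scanner lies flat in the -y half of the white tray (1.5x pixels (449,294)) beside the battery (499,298). Marker next.

Run:
```python
from fit import *
import glob
c=dict(np.load("cam4.npz")); m=np.load(glob.glob("m4_red*")[0])
v,s=fit(MODEL["red_marker_mid"],[(c,m)],[.426,-.328,.6]); print(np.round(v,4),s)
assert abs(v[0]-.426)<.008 and abs(v[1]+.328)<.008 and abs(v[2]-.6)<.08
pick(v[0],v[1],.004,v[2],.045,20)
place(.591,-.3475,.0085,-.062+np.pi/2,.04)
robot.move_to([.50,-.45,.25],down(np.pi/2-.3))
im=robot.snapshot("wrist"); cv2.imwrite("pics/g1.png",im)
for n in("top","side"): cv2.imwrite(f"pics/g_{n}.png",robot.snapshot(n))
```

```text
[ 0.425  -0.3263  0.5988] 0.9001244555071561
grip 0.0168 clock 48.6917
lifted grip 0.0172 F [-0.5 -0.2 -1.4]
down at [ 0.5909 -0.3474  0.0081] F [ 0.4 -0.1  0.1]
clock 53.7083
```

View pics/g1.png

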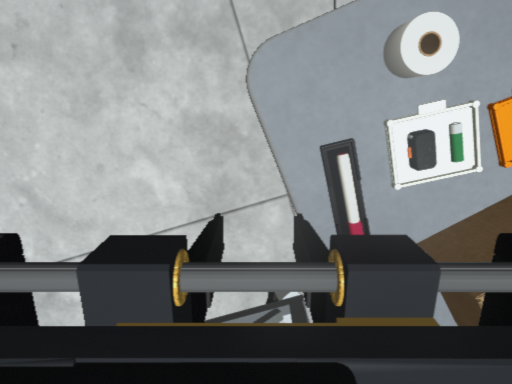

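View pics/g_side.png

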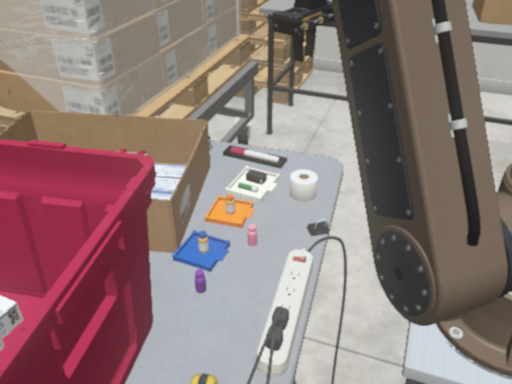

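View pics/g_top.png

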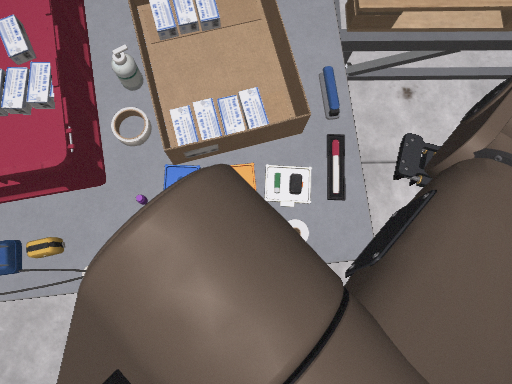

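All three pictures agree:
- **Marker:** it lies inside the trough, spanning top-view rows 140–192 against 135–200 for the trough.
- **White tray:** the battery and scanner are side by side and flat.
- **Vials:** both are upright in the side view at (203,243) and (230,206).
- **Roll and look-alikes:** the roll is still at side (303,185), and the pink and purple vials have not moved.

The arm is clear, so I hand in.

Run:
```python
from h import *
print(robot.hand_in(), robot.read_state()["clock"])
```

```text
the job is handed in; nothing more can be done
the job is handed in; nothing more can be done
```

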